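Line up crepe blocks in the clamping jig, flip the catch and hold the clamp lever

ROBOT

A 6-joint arm with a two-finger parallel gripper is mounted at the origin on a cart in front of the work surface, level with it; the furniture and walls round the work are solid. World frame = base frame: x ahead of the robot, y to its left, z up, the work surface at z = 0. Lengths are in m, angles in rad, forces in N, time in s.
With the tool pointing down it reaches from about 0.3 to 0.825 m from the base axis. Payload 5.4 kg.
Tool frame: the origin (TCP) lies between the finger pads; the fingertips stand 8 mm ahead of it and the grasp point (between the pads) lies 11 mm behind it; z points along the fingers, y is the line along which they close (so a half turn about z gives the same grasp; the last joint's range is limited). The gripper opens to 92 mm and grips with 3 to 60 N. Pads are 20 mm wide; open, the fingers measure 128 mm over their backs; the gripper's body (75 mm by 189 mm) begins 69 mm behind the grasp point.
Start: joints at [0.947, 0.158, 1.597, -0, 1.386, -0.21], TCP at [0.231, 0.526, 0.223] pointing down, gripper open.
Joint ranges: [-2.91, 2.91], [-0.94, 2.29], [0.18, 2.7], [-1.29, 4.43], [0.17, 2.64], [-3, 3]. Speed limits (rad/s): [2.57, 2.57, 3.14, 3.14, 3.14, 3.14].

INTERFACE

Orientations are given as a unit quaternion [w, x, y, z].
In Python, from bench import observe, eyes, bot gives the robot as it stands. The module is installed in compiled form; this text tells all that it offers.
- The arm moves only by the tool play_rows, never from a script. Its argument "increments" is a list of rows, each an object with "dp": the shift along the world's x, y, z in m, a list of three; "spin": the turn about the world's z in rad; "gripper": the closure, from 0 (fully open) to 1 (shut). In form: [{"dp": [dx, dy, dz], "spin": spin, "gripper": gripper}, ...]. A call has 1 to 20 rows; each row shifts and turns the commanded pose from where the row before left it; what a row does not reach is not made up. A row lasts 1/12 s, in which the tool goes at most 41.7 mm and 7.16 degrees, less where a joint would pass 70% of its speed; a pose out of reach is approached as far as the arm can. A call is refused whole if a number of a shift passes 0.0417 or a number of a turn 0.125, either way. A call with a gripper value outside its range is refused whole. The fingers move at their own pace and stop on an object; "squeeze" is the grip in N (left out, the last holds). Time passes only in rows, so rows that do not move let the fingers close. It gives the time, the measured TCP pose, the force, the opening and the grip force at its end, in the units of the state.
- observe(): the state, without advancing time (a new reading comes with each control period).
- eyes.get_image(name): name is "scene" or "top" or "wrist"; returns the picture (480x640x3 uint8, red, green, blue); there is no depth.
- eyes.calibration(name): a dict with "intrinsics" (3x3 intrinsics, pixels), "k1" (the pictures are not rectified: a ray, as slopes to the right and down, at radius r is drawn at 1 + k1 r^2 times it, then the intrinsics apply), "rvec" (rotation vector, rad) and "tvec" (3), from world to camera coordinates, as OpenCV has them; the wrist camera has in their place "hand_eye" (4x4, takes a point from camera to tool coordinates, whose origin is the TCP and whose axes are the flange's). Camera axes: x right, y down, z forward; pixel columns grow to the right and rows downward; lengths in m; the calibration is good to about 2 mm. A picture is of the moment at which its call begins: read the wrist's pose just before it. calibration takes no time and is no camera call.
- bot.sign_off(): hands the job in; it is judged then, once.
The state is a dict: "time_s": time; "joint_pos": joint angles; "qvel": joint speeds; "joint_torque": joint torques, N m; "position": TCP position; "ee_rot": TCP orientation; "wrist_force": force on the tool from outside, world axes, zero at the start; "wrist_torque": the same for the moment, N m; "finger_gap": opening from 0.0 (shut) to 1.0 (fully open); "grasp_force": force on a finger pad.
Only numpy, scipy, OpenCV 4.12 (cv2) and the standard library are available. Lean on these libraries where they do the work, as an engineer would, in place of code of your own. Each camera call takes 0.05 s, during which the arm holds its last target. There are 200 camera calls.

TASK

In the clamping jig, nudge the three white crepe rubber blocks along the bed, staying in their order, until each stands squarely with its end against the blue side stop and they form one flush row. Then flip the red-knobbed safety catch right over, out of the lever's way, and only after that pull the T-handled lever towards the near end of the jig, all the way to its stop, so that the jaw squeezes the row together against the near fence. Finish while still holding the lever there (do not let go, it springs back), and leave the glue jar, wax tin and thread spool where they stand.

Things in the scene. Friction and masses are not known exactly. Their poses are not given: they have to be found in the camera images.
- clamp_jig: Fixed green clamping jig, may stand turned by up to 0.25 rad. Origin at table height; its x points away from the robot, y left, z up; all 'jig' coordinates below are in this frame, in mm. Bed: plate x -138 to 98, y -85 to 85, top at z = 12, open on the -y side. The lined-up row has its block centres at y = 35; when squeezed, at x = -110, -80, -50 for block_1, 2, 3
- stop_face (a point): Middle of the face of the blue side stop, a bar along jig x from -135 to -3, face towards the blocks at jig y = 65, top at z = 24. This point: jig (-69, 65, 18)
- fence_face (a point): Middle of the inner face of the near fence, a steel bar along jig y from 0 to 75, inner face at jig x = -125, top at z = 24. This point: jig (-125, 38, 18)
- block_1: White crepe rubber block 30 x 60 x 16 mm (x, y, z), 0.06 kg, origin at the centre of its underside. Lies flat on the bed (z = 12 mm), nearest to the near fence, its long side roughly along the jig's y, 13 to 45 mm short of the side stop
- block_2: Second, like block_1, in the middle of the row
- block_3: Third, like block_1, next to the jaw
- jaw: Black rubber-faced jaw, 10 x 62 x 14.5 mm, spring-mounted on a carrier that the lever drives 36 mm towards the near fence per rad. Origin at the bottom of its pressing face, jig (-3, 34, 12) when open; spans jig y 3 to 65. Near the end of the lever's pull it meets the row and its spring gives a few mm (about 12 N)
- safety_catch (a joint): Angle of the catch: yellow arm (12 mm thick, 85 mm long) with a red knob at its end, in front of the lever shaft. 0 = leaning across the lever, blocking it, 0.75 rad from upright; turns about an axis along jig x through jig y -45, z 35, up and over to -y; 1.5 = flipped right over. Very light: past upright (0.75) it drops over by itself, before that it drops back
- catch_knob (a point): Point on the red knob, a bar 15 mm thick, 47 mm long along jig x (from 14 mm nearer the robot than this point to 33 mm beyond it). With the catch at 0 at jig (41, 13, 97); it moves on an 85 mm arc about the catch axis, highest at z = 120, and ends at jig (41, -103, 97). The robot may push it from the +y side
- pull_lever (a joint): Angle of the clamp lever, pivot along jig y through jig x 65, z 35, between grey cheeks (y -19 to 19, top z = 45). 0 = at rest, leaning 0.4 rad away from the robot; grows as the handle is pulled towards the near end (jig -x); 1.0 = its stop, leaning 0.6 rad towards the robot. A spring returns it: the pull at the handle grows from about 2 N to about 9 N
- lever_grip (a point): Middle of the lever's black T-handle: a round bar 16 mm thick, 84 mm long along the jig's y, on a 12 mm shaft, 125 mm from the lever pivot. At rest at jig (114, 0, 150) mm, at the stop at jig (-6, 0, 138) mm; free above, in front and behind
- glue_jar: Glue jar 70 mm wide, 75 mm tall, origin under its centre, left of the jig: bystander
- wax_tin: Round wax tin 59 mm wide, 20 mm tall, origin under its centre, right of the jig: bystander
- thread_spool: Spool of pale thread 48 mm wide, 50 mm tall, origin under its centre, right of the jig: bystander
There are look-alikes about, which are no part of the job. Leave any green or purple look-alike of the block_1 alone. Leave any green look-alike of the block_3 alone.

How it is judged:
On the way, in this order (a step that is already met when the one before it is completed fails the run):
1. all three blocks stand squarely against the blue side stop, in one flush row (y of each of block_1, block_2, block_3 in the frame of clamp_jig above 0.031 m and angle between the y axis of each of block_1, block_2, block_3 and the y axis of clamp_jig, either way round below 0.1 rad and angle between each of block_1, block_2, block_3's own z axis and vertical below 0.15 rad and z of each of block_1, block_2, block_3 in the frame of clamp_jig below 0.018 m), for 0.2 s.
2. the safety catch is flipped right over (value of joint safety_catch above 1.2 rad), for 0.2 s.
At the end, for the whole second after the job is handed in: Gripper holds the lever at its stop (over 0.92 rad), catch flipped (over 1.2 rad), jaw presses the row with over 4 N; blocks flat, ends within 4 mm of the side stop, square within 0.1 rad, each within 4 mm of its place in the closed row at the near fence (all of step 1 and x of block_1 in the frame of clamp_jig between -0.114 and -0.106 m and x of block_2 in the frame of clamp_jig between -0.084 and -0.076 m and x of block_3 in the frame of clamp_jig between -0.054 and -0.046 m and value of joint safety_catch above 1.2 rad and value of joint pull_lever above 0.92 rad and contact force between jaw and block_3 above 4 N and contact force between the fingers and clamp_jig above 1.5 N); the arm keeps its last pose, push and grip.
It fails at once if the glue jar is pushed away or tipped (distance of glue_jar from where it was at the start of the episode above 0.02 m or angle between glue_jar's own z axis and vertical above 0.4 rad).
It fails at once if the wax tin is pushed away or tipped (distance of wax_tin from where it was at the start of the episode above 0.02 m or angle between wax_tin's own z axis and vertical above 0.4 rad).
It fails at once if the thread spool is pushed away or tipped (distance of thread_spool from where it was at the start of the episode above 0.02 m or angle between thread_spool's own z axis and vertical above 0.4 rad).
It fails at once if the lever is forced past the engaged catch (value of joint pull_lever above 0.15 rad and value of joint safety_catch below 0.7 rad).
It also fails if it takes over 61 s, if anything falls off the work surface, if the arm or the gripper's body presses on something with over 40 N, if the wrist force passes 120 N, or if a joint passes its speed limit or range.

## Working session

There is one attempt and no reset: what is moved stays moved. The work goes in short steps, Python scripts to look and compute and a tool call to move; the robot and the scene stay as the last step left them, time stands still between calls to the robot, and variables do not carry over. Pictures are saved under pics/ and viewed, at most 10 in all, crops included, and the job is handed in when it is done.

Besides the shell and the picture viewer there is one more tool, called after "Request:" as name(argument=value, ...) on one line, values as JSON. play_rows: Moves the arm, as the interface text tells. Its arguments: {"type":"object","properties":{"increments":{"type":"array"},"squeeze":{"type":"number"}},"required":["increments"]}

```bash
mkdir -p pics && cat > h.py <<'E'
import numpy as np, cv2
from bench import observe, eyes, bot
from scipy.spatial.transform import Rotation as R
def grab(n,f,crop=None,s=1):
    im=eyes.get_image(n)[:,:,::-1].copy(); cv2.imwrite(f'pics/{f}_raw.png',im)
    if crop: x0,y0,x1,y1=crop; im=cv2.resize(im[y0:y1,x0:x1],None,fx=s,fy=s,interpolation=cv2.INTER_CUBIC)
    cv2.imwrite(f'pics/{f}.png',im)
def ray(n,uv):
    c=eyes.calibration(n);K=np.array(c['intrinsics']);k=c['k1']
    d=(np.array(uv,float)-K[:2,2])/[K[0,0],K[1,1]]
    p=cv2.undistortPoints(np.array([[uv]],float),K,np.array([k,0,0,0.]))[0,0]
    Rm=cv2.Rodrigues(np.array(c['rvec'],float))[0];t=np.array(c['tvec'],float).ravel()
    return -Rm.T@t, Rm.T@np.array([p[0],p[1],1])
def at(n,uv,z):
    o,d=ray(n,uv);return o+d*(z-o[2])/d[2]
def proj(n,P):
    c=eyes.calibration(n)
    return cv2.projectPoints(np.array(P,float).reshape(-1,3),np.array(c['rvec'],float),np.array(c['tvec'],float),np.array(c['intrinsics']),np.array([c['k1'],0,0,0.]))[0][:,0]
E
python3 - <<'E'
from h import *
grab('top','top0');grab('scene','scene0')
for n in('top','scene'):
    c=eyes.calibration(n);print(n,c['k1'],np.round(ray(n,(320,240))[0],3))
print(observe())
E
```

```text
top -0.10399007815750924 [0.383 0.007 0.963]
scene -0.07545661537089343 [ 0.194 -0.618  0.775]
{'time_s': 0.1, 'joint_pos': array([ 9.46931256e-01,  1.58977761e-01,  1.59814070e+00, -5.44326780e-06,
        1.38623189e+00, -2.10112407e-01]), 'qvel': array([-0.00052457, -0.00262976, -0.00232388,  0.00012082,  0.00137359,
       -0.00042568]), 'joint_torque': array([-1.44061451e-03, -3.86503029e+01, -3.22960782e+01,  7.02070585e-02,
        3.39110289e-02, -9.37326240e-05]), 'position': array([0.23085925, 0.52598801, 0.22170481]), 'ee_rot': array([-3.53494709e-04,  2.05403273e-01,  9.78677027e-01, -8.04623143e-04]), 'wrist_force': array([ 0.18928075,  0.1424906 , -0.96728146]), 'wrist_torque': array([ 0.02328327,  0.02314491, -0.0026534 ]), 'grasp_force': 0.0, 'finger_gap': 0.9996770941942885}
```

View pics/top0.png

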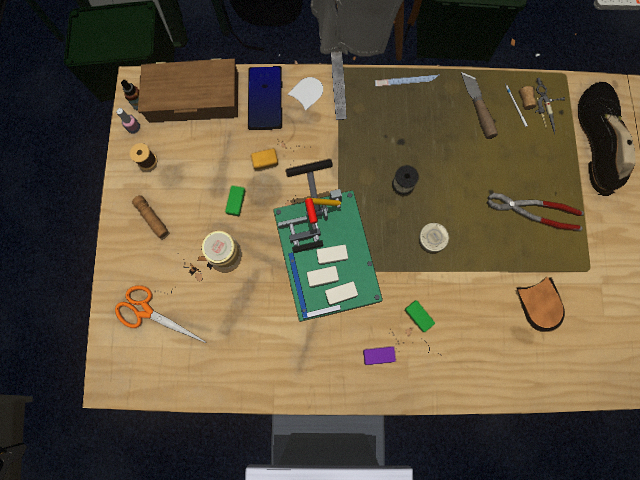

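View pics/scene0.png

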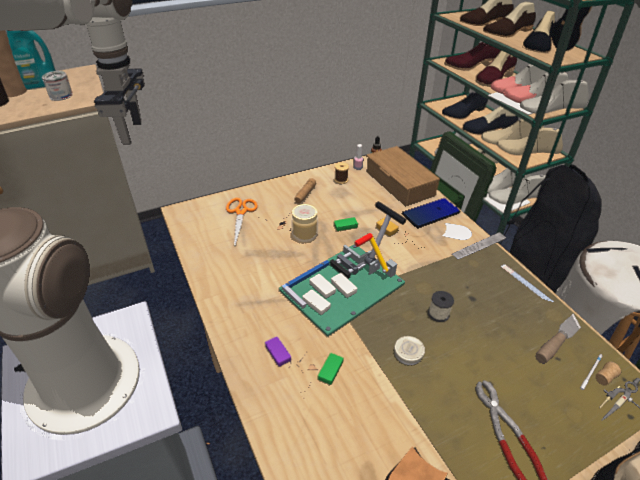

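The top view shows the jig around (325,255), turned slightly, with the three white blocks at (332,254), (322,276) and (341,293). The handle bar is at (309,168) and the knob at (312,210). The glue jar is at (220,250), the spool at (405,180) and the tin at (434,237). I'll enlarge the jig.

```bash
python3 - <<'E'
from h import *
im=cv2.imread('pics/top0_raw.png')
c=im[150:330,255:400];cv2.imwrite('pics/c0.png',cv2.resize(c,None,fx=3.3*1.0,fy=3.3,interpolation=cv2.INTER_CUBIC))
hsv=cv2.cvtColor(im,cv2.COLOR_BGR2HSV)
m=((hsv[...,0]>65)&(hsv[...,0]<90)&(hsv[...,1]>90)).astype(np.uint8);m[:150]=0;m[330:]=0;m[:,:262]=0;m[:,392:]=0
# green plate hull -> corners
n,l,s,_=cv2.connectedComponentsWithStats(m);k=1+np.argmax(s[1:,4])
h=cv2.convexHull(np.argwhere(l==k)[:,::-1].astype(np.int32))
ap=cv2.approxPolyDP(h,5,True)[:,0];print('plate',ap.tolist())
hw=((hsv[...,1]<50)&(hsv[...,2]>185)).astype(np.uint8);
n,l,s,ce=cv2.connectedComponentsWithStats(hw)
for i in range(1,n):
    if s[i,4]>60 and 270<ce[i][0]<385 and 235<ce[i][1]<325:
        r=cv2.minAreaRect(np.argwhere(l==i)[:,::-1].astype(np.float32));b=cv2.boxPoints(r)
        print(s[i,4],np.round(at('top',ce[i],.028)[:2],4),r,[np.round(at('top',p,.028)[:2],4).tolist() for p in b])
for p in ap: print(np.round(at('top',p,.012)[:2],4))
E
```

```text
plate [[305, 319], [293, 253], [327, 206], [352, 191], [381, 300]]
399 [ 0.56   -0.0024] ((331.6351013183594, 253.31082153320312), (13.64511489868164, 29.427419662475586), 80.53767395019531) [[0.5686, 0.0288], [0.5788, -0.0286], [0.5518, -0.033], [0.5417, 0.0241]]
408 [0.516  0.0161] ((322.2190856933594, 275.449462890625), (13.866337776184082, 29.306690216064453), 77.00537872314453) [[0.5226, 0.0471], [0.5361, -0.0088], [0.5094, -0.015], [0.4961, 0.0406]]
418 [ 0.4833 -0.021 ] ((341.1000061035156, 292.3000183105469), (13.914020538330078, 29.09295082092285), 71.56504821777344) [[0.487, 0.0101], [0.5054, -0.0435], [0.4796, -0.052], [0.4614, 0.0014]]
147 [0.4477 0.0136] ((323.1470947265625, 310.5882873535156), (4.123105049133301, 33.46991729736328), 75.96376037597656) [[0.4435, 0.0458], [0.4596, -0.0167], [0.4519, -0.0187], [0.4358, 0.0438]]
[0.4321 0.049 ]
[0.5633 0.0752]
[0.6618 0.0077]
[ 0.6945 -0.0437]
[ 0.4703 -0.1001]
```

View pics/c0.png

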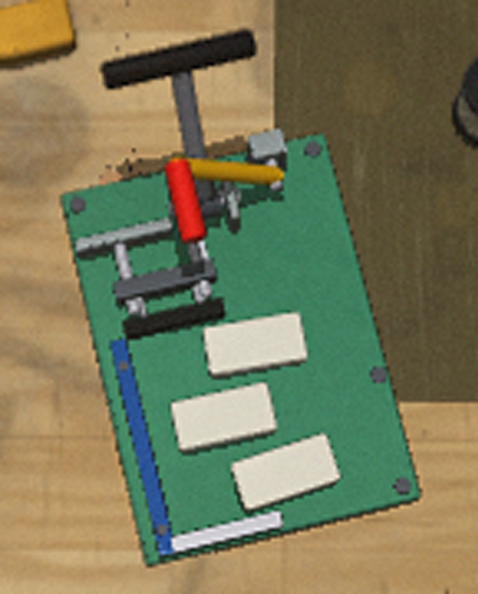

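```bash
cat > fit.py <<'E'
from h import *
from scipy.optimize import least_squares
J=np.array([[-138,85,12],[-138,-85,12],[98,-85,12],[98,85,12],[114,42,150],[114,-42,150],[-3,65,24],[-125,0,24],[27,13,97],[74,13,97]])/1e3
px=np.array([[148,566],[420,495],[323,135],[62,197],[104,75],[254,43],[128,340],[281,513],[191,238],[178,163]])/3.3+[255-.35,150-.35]
def W(p,P): 
    P=np.atleast_2d(P);c,s=np.cos(p[2]),np.sin(p[2]);return np.c_[p[0]+c*P[:,0]-s*P[:,1],p[1]+s*P[:,0]+c*P[:,1],P[:,2]]
def f(p): return (proj('top',W(p,J))-px).ravel()
r=least_squares(f,[.56,0,.2],loss='soft_l1')
if __name__=='__main__':
    print(np.round(r.x,4));print(np.round(r.fun.reshape(-1,2),1).tolist())
    c,s=np.cos(r.x[2]),np.sin(r.x[2]);Rm=np.array([[c,-s],[s,c]])
    for p in [(.560,-.0024),(.516,.0161),(.4833,-.021)]: print('block jig',np.round(Rm.T@(np.array(p)-r.x[:2]),4))
    yaws=[np.arctan2(.0574,.0102)]
    for a,b in [((.5686,.0288),(.5788,-.0286)),((.5226,.0471),(.5361,-.0088)),((.487,.0101),(.5054,-.0435))]:
        print('yaw rel',np.arctan2(a[1]-b[1],a[0]-b[0])-np.pi/2-r.x[2])
    cv=lambda uv,z:at('top',uv,z)
    for nm,uv,z in [('jar',(218,246),.075),('tin',(434,236),.02),('spool',(405,175),.05)]: print(nm,np.round(cv(uv,z),3),np.round(Rm.T@(cv(uv,z)[:2]-r.x[:2]),3))
    # scene overlay
    im=cv2.imread('pics/scene0_raw.png')
    print(np.round(proj('scene',W(r.x,J))).tolist())
E
python3 fit.py
```

```text
[0.5817 0.0123 0.25  ]
[[-0.4, 0.4], [1.1, 1.0], [0.5, -1.0], [-0.7, -0.8], [-0.2, 0.8], [0.1, -0.2], [-0.5, -0.5], [-0.0, -0.9], [1.4, 0.9], [-0.5, 0.0]]
block jig [-0.0246 -0.0089]
block jig [-0.0627  0.0199]
block jig [-0.1036 -0.008 ]
yaw rel -0.07411024765120652
yaw rel -0.013009476696656391
yaw rel 0.08070407364268498
jar [0.564 0.213 0.075] [0.032 0.199]
tin [ 0.599 -0.208  0.02 ] [-0.038 -0.218]
spool [ 0.717 -0.148  0.05 ] [ 0.091 -0.189]
[[277.0, 287.0], [326.0, 334.0], [404.0, 280.0], [353.0, 242.0], [375.0, 203.0], [403.0, 222.0], [328.0, 261.0], [305.0, 303.0], [355.0, 244.0], [370.0, 235.0]]
```

The jig fits at (0.582, 0.012), yaw 0.25, with residuals around 1 px. The block positions agree with the task's description. I'll move above the -y side of block 3 with the fingers closed.

Request:
play_rows(increments=[{"dp": [0.0171,-0.0291,0],"spin": 0.0332,"gripper": 1},{"dp": [0.0171,-0.0291,0],"spin": 0.0332,"gripper": 1},{"dp": [0.0171,-0.0291,0],"spin": 0.0332,"gripper": 1},{"dp": [0.0171,-0.0291,0],"spin": 0.0332,"gripper": 1},{"dp": [0.0171,-0.0291,0],"spin": 0.0332,"gripper": 1},{"dp": [0.0171,-0.0291,0],"spin": 0.0332,"gripper": 1},{"dp": [0.0171,-0.0291,0],"spin": 0.0332,"gripper": 1},{"dp": [0.0171,-0.0291,0],"spin": 0.0332,"gripper": 1},{"dp": [0.0171,-0.0291,0],"spin": 0.0332,"gripper": 1},{"dp": [0.0171,-0.0291,0],"spin": 0.0332,"gripper": 1},{"dp": [0.0171,-0.0291,0],"spin": 0.0332,"gripper": 1},{"dp": [0.0171,-0.0291,0],"spin": 0.0332,"gripper": 1},{"dp": [0.0171,-0.0291,0],"spin": 0.0332,"gripper": 1},{"dp": [0.0171,-0.0291,0],"spin": 0.0332,"gripper": 1},{"dp": [0.0171,-0.0291,0],"spin": 0.0332,"gripper": 1},{"dp": [0.0171,-0.0291,0],"spin": 0.0332,"gripper": 1},{"dp": [0.0171,-0.0291,0],"spin": 0.0332,"gripper": 1},{"dp": [0.0171,-0.0291,0],"spin": 0.0332,"gripper": 1},{"dp": [0.0171,-0.0291,0],"spin": 0.0332,"gripper": 1},{"dp": [0.0171,-0.0291,0],"spin": 0.0332,"gripper": 1}], squeeze=15)

```text
time_s: 1.77
position: [0.5735, -0.0571, 0.2221]
ee_rot: [-0.0, -0.125, 0.992, 0.0]
wrist_force: [0.4, 1.0, 0.7]
finger_gap: 0.006
grasp_force: 0.0
```

Request:
play_rows(increments=[{"dp": [0,0,-0.028],"spin": 0,"gripper": 1},{"dp": [0,0,-0.028],"spin": 0,"gripper": 1},{"dp": [0,0,-0.028],"spin": 0,"gripper": 1},{"dp": [0,0,-0.028],"spin": 0,"gripper": 1},{"dp": [0,0,-0.028],"spin": 0,"gripper": 1},{"dp": [0,0,-0.028],"spin": 0,"gripper": 1},{"dp": [0,0,-0.029],"spin": 0,"gripper": 1},{"dp": [-0.001,0.0039,0],"spin": 0,"gripper": 1},{"dp": [-0.001,0.0039,0],"spin": 0,"gripper": 1},{"dp": [-0.001,0.0039,0],"spin": 0,"gripper": 1},{"dp": [-0.001,0.0039,0],"spin": 0,"gripper": 1},{"dp": [-0.001,0.0039,0],"spin": 0,"gripper": 1},{"dp": [-0.001,0.0039,0],"spin": 0,"gripper": 1}])

```text
time_s: 2.85
position: [0.5672, -0.0317, 0.026]
ee_rot: [0.0, -0.125, 0.992, -0.0]
wrist_force: [0.4, -0.8, -0.1]
finger_gap: 0.006
grasp_force: 0.2
```

```bash
python3 - <<'E'
from h import *
o=observe();print(o['position'],o['wrist_force'])
grab('top','t1',(270,180,390,330),4);grab('wrist','w1')
a=cv2.imread('pics/t1.png');b=cv2.imread('pics/w1_raw.png')
b=cv2.resize(b,(310,232));can=np.zeros((600,800,3),np.uint8);can[:a.shape[0],:a.shape[1]]=a;can[:232,485:795]=b
cv2.imwrite('pics/m1.png',can)
E
```

```text
[ 0.56724043 -0.03174071  0.02598621] [ 0.41062653 -0.80918701 -0.10640405]
```

View pics/m1.png

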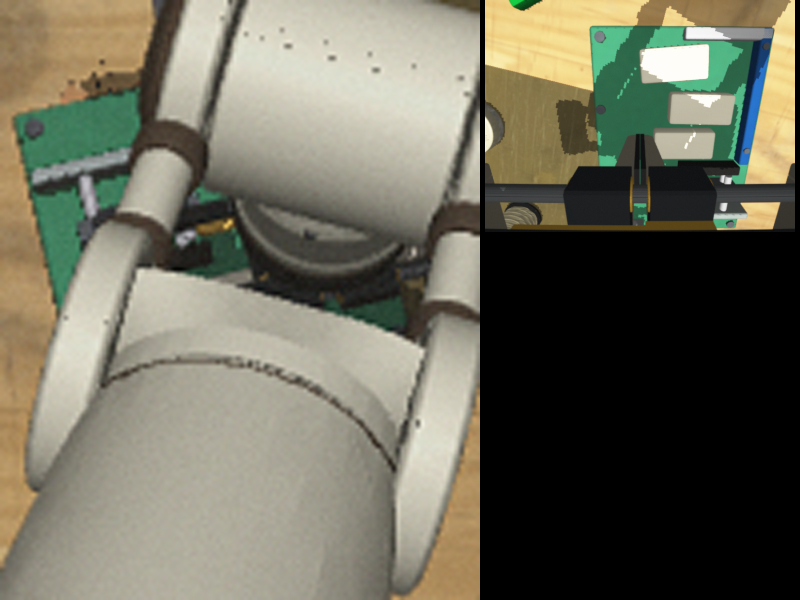

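The wrist view shows the closed fingers touching block 3's near end, with the block at picture x 655–715. It has moved about 14 mm, so I'll keep pushing.

Request:
play_rows(increments=[{"dp": [-0.001,0.0039,0],"spin": 0,"gripper": 1},{"dp": [-0.001,0.0039,0],"spin": 0,"gripper": 1},{"dp": [-0.001,0.0039,0],"spin": 0,"gripper": 1},{"dp": [-0.001,0.0039,0],"spin": 0,"gripper": 1},{"dp": [-0.001,0.0039,0],"spin": 0,"gripper": 1},{"dp": [-0.001,0.0039,0],"spin": 0,"gripper": 1},{"dp": [-0.0005,0.0019,0],"spin": 0,"gripper": 1}])

```text
time_s: 3.53
position: [0.5607, -0.0063, 0.0257]
ee_rot: [0.0, -0.125, 0.992, -0.0]
wrist_force: [-0.1, -0.8, 0.5]
finger_gap: 0.008
grasp_force: 0.7
```

Request:
play_rows(increments=[{"dp": [-0.0005,0.0019,0],"spin": 0,"gripper": 1},{"dp": [-0.0002,0.001,0],"spin": 0,"gripper": 1}])

```text
time_s: 3.7
position: [0.56, -0.0037, 0.0256]
ee_rot: [0.0, -0.125, 0.992, -0.0]
wrist_force: [-0.1, -1.3, 2.0]
finger_gap: 0.005
grasp_force: 0.8
```

Request:
play_rows(increments=[{"dp": [-0.0003,0.001,0],"spin": 0,"gripper": 1},{"dp": [-0.0003,0.001,0],"spin": 0,"gripper": 1}])

```text
time_s: 3.87
position: [0.5595, -0.0021, 0.0256]
ee_rot: [0.0, -0.125, 0.992, -0.0]
wrist_force: [1.0, -4.0, 2.1]
finger_gap: 0.005
grasp_force: 2.3
```

```bash
python3 - <<'E'
from h import *
grab('wrist','w2')
o=observe();print(o['position'],o['wrist_force'])
E
```

```text
[ 0.55951929 -0.00213766  0.02569192] [-0.22702602 -1.67928339  0.23821047]
```

View pics/w2.png

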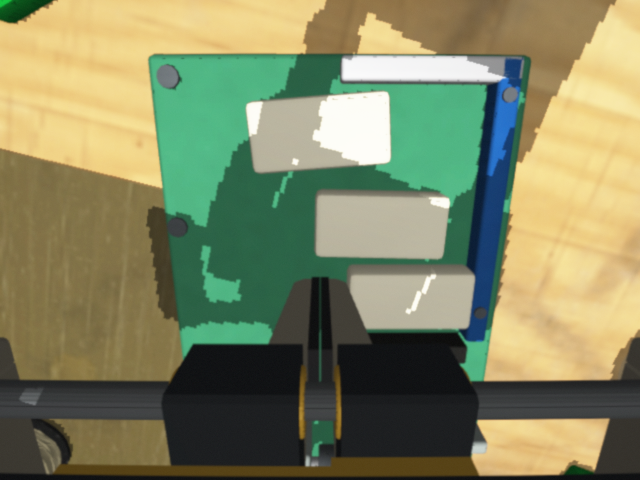

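Block 3 is square, with its end on the blue stop at picture column 474, and the force rose to 4 N. Contact comes at jig y ≈ -0.0084 for the TCP. Next is block 2.

Request:
play_rows(increments=[{"dp": [0.0033,-0.0129,0],"spin": 0,"gripper": 1},{"dp": [0.0033,-0.0129,0],"spin": 0,"gripper": 1},{"dp": [-0.0184,-0.0047,0],"spin": 0,"gripper": 1},{"dp": [-0.0184,-0.0047,0],"spin": 0,"gripper": 1},{"dp": [-0.001,0.0039,0],"spin": 0,"gripper": 1},{"dp": [-0.001,0.0039,0],"spin": 0,"gripper": 1},{"dp": [-0.001,0.0039,0],"spin": 0,"gripper": 1},{"dp": [-0.001,0.0039,0],"spin": 0,"gripper": 1},{"dp": [-0.001,0.0039,0],"spin": 0,"gripper": 1},{"dp": [-0.0008,0.0029,0],"spin": 0,"gripper": 1},{"dp": [-0.0005,0.0019,0],"spin": 0,"gripper": 1}])

```text
time_s: 4.83
position: [0.5233, -0.0123, 0.0258]
ee_rot: [0.0, -0.125, 0.992, -0.0]
wrist_force: [0.0, -0.7, 0.4]
finger_gap: 0.002
grasp_force: 0.4
```

Request:
play_rows(increments=[{"dp": [-0.0003,0.001,0],"spin": 0,"gripper": 1},{"dp": [-0.0003,0.001,0],"spin": 0,"gripper": 1}])

```text
time_s: 5.0
position: [0.523, -0.0113, 0.0259]
ee_rot: [0.001, -0.125, 0.992, -0.001]
wrist_force: [1.2, -4.9, 0.3]
finger_gap: 0.009
grasp_force: 2.5
```

Request:
play_rows(increments=[{"dp": [0.0048,-0.0184,0],"spin": 0,"gripper": 1},{"dp": [0.0048,-0.0184,0],"spin": 0,"gripper": 1},{"dp": [0.0048,-0.0184,0],"spin": 0,"gripper": 1},{"dp": [-0.0198,-0.005,0],"spin": 0,"gripper": 1},{"dp": [-0.0198,-0.005,0],"spin": 0,"gripper": 1},{"dp": [-0.001,0.0039,0],"spin": 0,"gripper": 1},{"dp": [-0.001,0.0039,0],"spin": 0,"gripper": 1},{"dp": [-0.001,0.0039,0],"spin": 0,"gripper": 1},{"dp": [-0.001,0.0039,0],"spin": 0,"gripper": 1},{"dp": [-0.001,0.0039,0],"spin": 0,"gripper": 1},{"dp": [-0.001,0.0039,0],"spin": 0,"gripper": 1},{"dp": [-0.001,0.0039,0],"spin": 0,"gripper": 1},{"dp": [-0.001,0.0039,0],"spin": 0,"gripper": 1},{"dp": [-0.001,0.0039,0],"spin": 0,"gripper": 1},{"dp": [-0.001,0.0039,0],"spin": 0,"gripper": 1},{"dp": [-0.001,0.0039,0],"spin": 0,"gripper": 1},{"dp": [-0.001,0.0039,0],"spin": 0,"gripper": 1},{"dp": [-0.001,0.0039,0],"spin": 0,"gripper": 1}])

```text
time_s: 6.5
position: [0.4841, -0.0251, 0.0257]
ee_rot: [0.0, -0.125, 0.992, -0.0]
wrist_force: [1.1, -0.8, 1.4]
finger_gap: 0.004
grasp_force: 0.5
```

Request:
play_rows(increments=[{"dp": [-0.0005,0.002,0],"spin": 0,"gripper": 1},{"dp": [-0.0003,0.0012,0],"spin": 0,"gripper": 1},{"dp": [-0.0003,0.001,0],"spin": 0,"gripper": 1}])

```text
time_s: 6.75
position: [0.4832, -0.0214, 0.0257]
ee_rot: [0.0, -0.125, 0.992, -0.0]
wrist_force: [-0.4, -3.7, 0.7]
finger_gap: 0.006
grasp_force: 2.1
```

```bash
python3 - <<'E'
from h import *
grab('wrist','w3')
o=observe();print(o['position'],o['wrist_force'])
E
```

```text
[ 0.48322928 -0.02144981  0.02573483] [ 0.46427665 -2.32963331 -0.61438393]
```

View pics/w3.png

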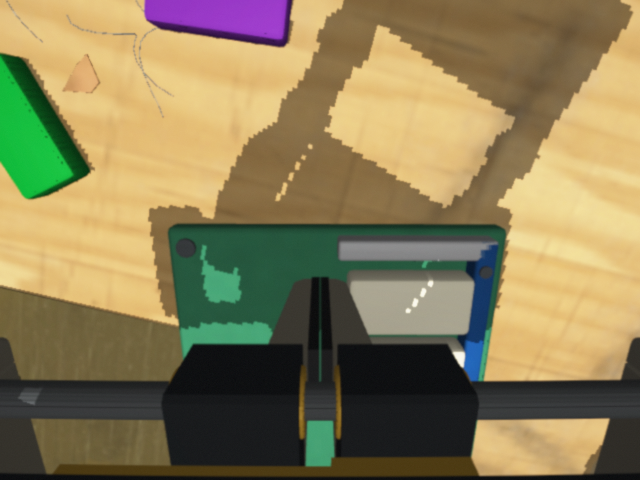

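Block 1 is square against the stop, with its end at picture column 474. I'll lift and move to the +y side of the knob.

Request:
play_rows(increments=[{"dp": [0.0025,-0.0097,0],"spin": 0,"gripper": 1},{"dp": [0,0,0.032],"spin": 0,"gripper": 1},{"dp": [0,0,0.032],"spin": 0,"gripper": 1},{"dp": [0,0,0.032],"spin": 0,"gripper": 1},{"dp": [0,0,0.032],"spin": 0,"gripper": 1},{"dp": [0,0,0.032],"spin": 0,"gripper": 1},{"dp": [0,0,0.032],"spin": 0,"gripper": 1},{"dp": [0,0,0.032],"spin": 0,"gripper": 1},{"dp": [0.0233,0.0211,0],"spin": 0,"gripper": 1},{"dp": [0.0233,0.0211,0],"spin": 0,"gripper": 1},{"dp": [0.0233,0.0211,0],"spin": 0,"gripper": 1},{"dp": [0.0233,0.0211,0],"spin": 0,"gripper": 1},{"dp": [0.0233,0.0211,0],"spin": 0,"gripper": 1},{"dp": [0,0,0],"spin": 0,"gripper": 1}])

```text
time_s: 7.97
position: [0.6042, 0.0773, 0.248]
ee_rot: [-0.0, -0.126, 0.992, 0.001]
wrist_force: [1.4, 0.3, 0.7]
finger_gap: 0.009
grasp_force: 0.0
```

```bash
python3 - <<'E'
from h import *
grab('wrist','w4')
o=observe();print(o['position'],o['wrist_force'])
E
```

```text
[0.6028154  0.07567436 0.2481991 ] [0.09525363 0.50990504 0.3893558 ]
```

View pics/w4.png

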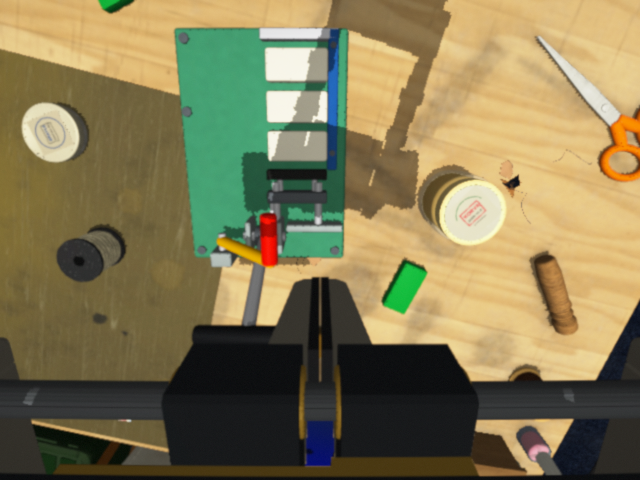

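The three blocks form a flush row at columns 266–327, against the blue stop. The knob is at (269,240), to the -y side of the fingers. I'll descend and flip the catch.

Request:
play_rows(increments=[{"dp": [0,0,-0.031],"spin": 0,"gripper": 1},{"dp": [0,0,-0.031],"spin": 0,"gripper": 1},{"dp": [0,0,-0.031],"spin": 0,"gripper": 1},{"dp": [0,0,-0.031],"spin": 0,"gripper": 1},{"dp": [0,0,-0.031],"spin": 0,"gripper": 1},{"dp": [0.002,-0.0078,0],"spin": 0,"gripper": 1},{"dp": [0.002,-0.0078,0],"spin": 0,"gripper": 1},{"dp": [0.002,-0.0078,0],"spin": 0,"gripper": 1},{"dp": [0.002,-0.0078,0],"spin": 0,"gripper": 1},{"dp": [0.002,-0.0078,0],"spin": 0,"gripper": 1},{"dp": [0.002,-0.0078,0],"spin": 0,"gripper": 1},{"dp": [0.002,-0.0078,0],"spin": 0,"gripper": 1}])

```text
time_s: 9.02
position: [0.617, 0.0187, 0.0958]
ee_rot: [0.001, -0.125, 0.992, -0.0]
wrist_force: [0.5, -0.1, 1.0]
finger_gap: 0.003
grasp_force: 0.2
```

Request:
play_rows(increments=[{"dp": [0.002,-0.0078,0],"spin": 0,"gripper": 1},{"dp": [0.002,-0.0078,0],"spin": 0,"gripper": 1},{"dp": [0.002,-0.0078,0],"spin": 0,"gripper": 1},{"dp": [0.002,-0.0078,0],"spin": 0,"gripper": 1},{"dp": [0.002,-0.0078,0],"spin": 0,"gripper": 1},{"dp": [0.002,-0.0078,0],"spin": 0,"gripper": 1},{"dp": [0.002,-0.0078,0],"spin": 0,"gripper": 1},{"dp": [0.002,-0.0078,0],"spin": 0,"gripper": 1},{"dp": [0,0,0],"spin": 0,"gripper": 1},{"dp": [0,0,0],"spin": 0,"gripper": 1},{"dp": [0,0,0],"spin": 0,"gripper": 1}])

```text
time_s: 9.93
position: [0.6319, -0.0422, 0.0945]
ee_rot: [-0.0, -0.125, 0.992, 0.0]
wrist_force: [-0.1, -0.0, -0.9]
finger_gap: 0.008
grasp_force: 0.0
```

Request:
play_rows(increments=[{"dp": [0,0,0.032],"spin": 0,"gripper": 1},{"dp": [0,0,0.032],"spin": 0,"gripper": 1},{"dp": [0,0,0.032],"spin": 0,"gripper": 1},{"dp": [0,0,0.032],"spin": 0,"gripper": 1},{"dp": [0,0,0.032],"spin": 0,"gripper": 1},{"dp": [0.0042,0.0082,0],"spin": -0.121,"gripper": 0},{"dp": [0.0042,0.0082,0],"spin": -0.121,"gripper": 0},{"dp": [0.0042,0.0082,0],"spin": -0.121,"gripper": 0},{"dp": [0.0042,0.0082,0],"spin": -0.121,"gripper": 0},{"dp": [0.0042,0.0082,0],"spin": -0.121,"gripper": 0},{"dp": [0.0042,0.0082,0],"spin": -0.121,"gripper": 0},{"dp": [0.0042,0.0082,0],"spin": -0.121,"gripper": 0},{"dp": [0.0042,0.0082,0],"spin": -0.121,"gripper": 0},{"dp": [0.0042,0.0082,0],"spin": -0.121,"gripper": 0},{"dp": [0.0042,0.0082,0],"spin": -0.121,"gripper": 0},{"dp": [0.0042,0.0082,0],"spin": -0.121,"gripper": 0},{"dp": [0.0042,0.0082,0],"spin": -0.121,"gripper": 0},{"dp": [0.0042,0.0082,0],"spin": -0.121,"gripper": 0},{"dp": [0,0,0],"spin": 0,"gripper": 0}])

```text
time_s: 11.52
position: [0.6867, 0.0663, 0.2543]
ee_rot: [-0.0, 0.615, 0.789, 0.0]
wrist_force: [0.7, 0.0, -0.0]
finger_gap: 0.991
grasp_force: 0.0
```

```bash
python3 - <<'E'
from h import *
o=observe();grab('wrist','w5');grab('scene','s5',(230,130,480,350),1)
print(o['position'],o['ee_rot'],o['joint_pos'])
b=cv2.imread('pics/w5_raw.png');s=cv2.imread('pics/s5.png')
can=np.zeros((600,800,3),np.uint8);can[:360,:480]=cv2.resize(b,(480,360));can[:282,480:800]=cv2.resize(s,(320,282));cv2.imwrite('pics/m5.png',can)
# where handle ends should be in the wrist picture
from fit import W,r
c=eyes.calibration('wrist');H=np.array(c['hand_eye']);w,x,y,z=o['ee_rot']
T=np.eye(4);T[:3,:3]=R.from_quat([x,y,z,w]).as_matrix();T[:3,3]=o['position'];M=np.linalg.inv(T@H)
P=W(r.x,np.array([[.114,.042,.15],[.114,-.042,.15],[.041,-.103,.097],[.041,.013,.097],[-.125,0,.024]]))
q=(M[:3,:3]@P.T).T+M[:3,3]
print(np.round(cv2.projectPoints(q,np.zeros(3),np.zeros(3),np.array(c['intrinsics']),np.array([c['k1'],0,0,0.]))[0][:,0]*.75))
E
```

```text
[0.6867045  0.06627669 0.25434679] [-2.85859714e-04  6.14546907e-01  7.88880188e-01  2.58265725e-04] [-7.88102330e-02  4.39457733e-01  1.19107807e+00  7.47282022e-04
  1.51124978e+00 -3.26028010e-01]
[[238. 165.]
 [238. 241.]
 [183. 263.]
 [177. 178.]
 [ 76. 173.]]
```

View pics/m5.png

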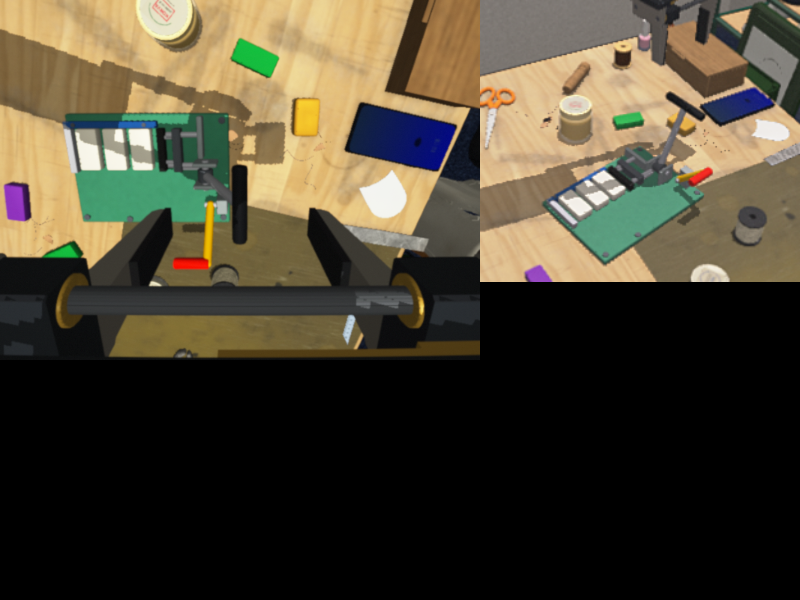

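The catch is flipped over, with the knob at (190,263). The handle shows at (239,167–243), which matches the prediction. I'll descend and grip it at jig y ≈ +26 mm.

Request:
play_rows(increments=[{"dp": [0,0,-0.029],"spin": 0,"gripper": 0},{"dp": [0,0,-0.029],"spin": 0,"gripper": 0},{"dp": [0,0,-0.029],"spin": 0,"gripper": 0},{"dp": [0,0,-0.028],"spin": 0,"gripper": 0},{"dp": [0,0,0],"spin": 0,"gripper": 0},{"dp": [0,0,0],"spin": 0,"gripper": 1},{"dp": [0,0,0],"spin": 0,"gripper": 1},{"dp": [0,0,0],"spin": 0,"gripper": 1},{"dp": [0,0,0],"spin": 0,"gripper": 1},{"dp": [0,0,0],"spin": 0,"gripper": 1},{"dp": [0,0,0],"spin": 0,"gripper": 1},{"dp": [0,0,0],"spin": 0,"gripper": 1},{"dp": [0,0,0],"spin": 0,"gripper": 1},{"dp": [0,0,0],"spin": 0,"gripper": 1},{"dp": [0,0,0],"spin": 0,"gripper": 1}], squeeze=25)

```text
time_s: 12.87
position: [0.6865, 0.0643, 0.1395]
ee_rot: [-0.0, 0.614, 0.789, -0.0]
wrist_force: [0.3, 0.8, 0.2]
finger_gap: 0.298
grasp_force: 0.0
```

```bash
python3 - <<'E'
import numpy as np
from h import observe
o=observe();print(o['position'],o['wrist_force'],o['finger_gap']*92,o['grasp_force'])
t=np.linspace(0,1.0,11);a=.4-t;x=125*np.sin(a);z=125*np.cos(a);d=np.diff(x)/1e3
print(np.round(np.c_[t[1:],d*np.cos(.25),d*np.sin(.25),np.diff(z)/1e3],4))
E
```

```text
[0.68654952 0.06426001 0.1395237 ] [0.28535655 0.7993129  0.19421294] 27.41445585338204 0.0
[[ 1.00e-01 -1.14e-02 -2.90e-03  4.30e-03]
 [ 2.00e-01 -1.17e-02 -3.00e-03  3.10e-03]
 [ 3.00e-01 -1.20e-02 -3.10e-03  1.90e-03]
 [ 4.00e-01 -1.21e-02 -3.10e-03  6.00e-04]
 [ 5.00e-01 -1.21e-02 -3.10e-03 -6.00e-04]
 [ 6.00e-01 -1.20e-02 -3.10e-03 -1.90e-03]
 [ 7.00e-01 -1.17e-02 -3.00e-03 -3.10e-03]
 [ 8.00e-01 -1.14e-02 -2.90e-03 -4.30e-03]
 [ 9.00e-01 -1.09e-02 -2.80e-03 -5.40e-03]
 [ 1.00e+00 -1.03e-02 -2.60e-03 -6.50e-03]]
```

Still closing, so I'll wait for the grip.

Request:
play_rows(increments=[{"dp": [0,0,0],"spin": 0,"gripper": 1},{"dp": [0,0,0],"spin": 0,"gripper": 1},{"dp": [0,0,0],"spin": 0,"gripper": 1},{"dp": [0,0,0],"spin": 0,"gripper": 1},{"dp": [0,0,0],"spin": 0,"gripper": 1},{"dp": [0,0,0],"spin": 0,"gripper": 1}])

```text
time_s: 13.37
position: [0.6867, 0.0643, 0.1396]
ee_rot: [0.0, 0.614, 0.789, 0.0]
wrist_force: [1.4, -0.3, -0.5]
finger_gap: 0.163
grasp_force: 25.0
```

Gripped, with a 15–16 mm opening on the bar. Now I'll pull along the arc.

Request:
play_rows(increments=[{"dp": [-0.0057,-0.00145,0.0023],"spin": 0,"gripper": 1},{"dp": [-0.0057,-0.00145,0.002],"spin": 0,"gripper": 1},{"dp": [-0.0059,-0.0015,0.0017],"spin": 0,"gripper": 1},{"dp": [-0.0059,-0.0015,0.0014],"spin": 0,"gripper": 1},{"dp": [-0.006,-0.0015,0.0011],"spin": 0,"gripper": 1},{"dp": [-0.006,-0.0015,0.0008],"spin": 0,"gripper": 1},{"dp": [-0.006,-0.0015,0.0005],"spin": 0,"gripper": 1},{"dp": [-0.006,-0.0015,0.0001],"spin": 0,"gripper": 1},{"dp": [-0.006,-0.0015,-0.0001],"spin": 0,"gripper": 1},{"dp": [-0.006,-0.0015,-0.0005],"spin": 0,"gripper": 1}])

```text
time_s: 14.2
position: [0.6295, 0.0497, 0.1524]
ee_rot: [0.003, 0.614, 0.789, 0.003]
wrist_force: [5.7, 3.3, 6.7]
finger_gap: 0.163
grasp_force: 25.0
```

Request:
play_rows(increments=[{"dp": [-0.006,-0.0015,-0.0008],"spin": 0,"gripper": 1},{"dp": [-0.006,-0.0015,-0.0011],"spin": 0,"gripper": 1},{"dp": [-0.0059,-0.0015,-0.0014],"spin": 0,"gripper": 1},{"dp": [-0.0059,-0.0015,-0.0017],"spin": 0,"gripper": 1},{"dp": [-0.0057,-0.0015,-0.002],"spin": 0,"gripper": 1},{"dp": [-0.0057,-0.0014,-0.0023],"spin": 0,"gripper": 1},{"dp": [-0.0055,-0.0014,-0.0026],"spin": 0,"gripper": 1},{"dp": [-0.0054,-0.0014,-0.0028],"spin": 0,"gripper": 1}])

```text
time_s: 14.87
position: [0.5833, 0.0381, 0.1372]
ee_rot: [0.003, 0.614, 0.789, 0.003]
wrist_force: [6.4, 3.8, 5.4]
finger_gap: 0.165
grasp_force: 25.0
```

Request:
play_rows(increments=[{"dp": [-0.0052,-0.0013,-0.0032],"spin": 0,"gripper": 1},{"dp": [-0.0051,-0.0013,-0.0034],"spin": 0,"gripper": 1},{"dp": [-0.001,-0.0003,-0.0006],"spin": 0,"gripper": 1},{"dp": [0,0,0],"spin": 0,"gripper": 1},{"dp": [0,0,0],"spin": 0,"gripper": 1}])

```text
time_s: 15.28
position: [0.5728, 0.0354, 0.1304]
ee_rot: [0.003, 0.614, 0.789, 0.003]
wrist_force: [7.8, 3.8, 5.8]
finger_gap: 0.17
grasp_force: 25.0
```

```bash
python3 - <<'E'
from h import *
from fit import r
o=observe();p=o['position'];d=p[:2]-r.x[:2];c,s=np.cos(.25),np.sin(.25)
x,y=c*d[0]+s*d[1],-s*d[0]+c*d[1];z=p[2]+.011
print(x,y,z,'lever',.4-np.arctan2(x-.065,z-.035),np.hypot(x-.065,z-.035),o['wrist_force'])
grab('wrist','w6');grab('scene','s6',(250,170,450,350),1)
b=cv2.imread('pics/w6_raw.png');s=cv2.imread('pics/s6.png')
can=np.zeros((600,800,3),np.uint8);can[:360,:480]=cv2.resize(b,(480,360));can[:288,480:800]=cv2.resize(s,(320,288),interpolation=cv2.INTER_CUBIC);cv2.imwrite('pics/m6.png',can)
E
```

```text
-0.002829828714931454 0.024549947081677306 0.14136994545516302 lever 0.9676645434512956 0.1261564542924035 [7.79709352 3.75322693 5.84855032]
```

View pics/m6.png

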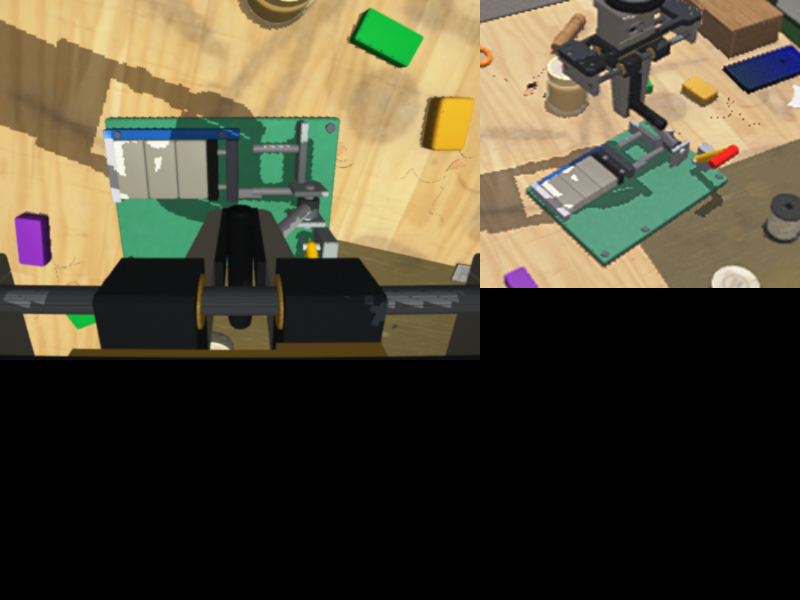

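The row is closed against the fence, with the jaw on block 3. I estimate the lever at about 0.97, so I'll press a little further until the force shows the stop.

Request:
play_rows(increments=[{"dp": [-0.0018,-0.0005,-0.0013],"spin": 0,"gripper": 1},{"dp": [-0.0018,-0.0005,-0.0013],"spin": 0,"gripper": 1},{"dp": [0,0,0],"spin": 0,"gripper": 1},{"dp": [0,0,0],"spin": 0,"gripper": 1}])

```text
time_s: 15.72
position: [0.5709, 0.0349, 0.1289]
ee_rot: [0.005, 0.614, 0.789, 0.005]
wrist_force: [9.9, 7.4, 6.6]
finger_gap: 0.165
grasp_force: 25.0
```

Request:
play_rows(increments=[{"dp": [-0.0016,-0.0004,-0.0011],"spin": 0,"gripper": 1},{"dp": [0,0,0],"spin": 0,"gripper": 1},{"dp": [0,0,0],"spin": 0,"gripper": 1}])

```text
time_s: 15.97
position: [0.5707, 0.0348, 0.1288]
ee_rot: [0.006, 0.614, 0.789, 0.006]
wrist_force: [12.1, 8.2, 9.1]
finger_gap: 0.165
grasp_force: 25.0
```

The TCP has stopped advancing while the force rises, so the lever is at its stop with the grip firm. Handing in.

```bash
python3 -c "
from bench import bot
print(bot.sign_off())"
```

```text
the job is handed in; nothing more can be done
None
```

I handed the job in at about 16 s with the three blocks squeezed in a flush row against the near fence, the catch flipped right over, and the lever held at its stop; sign-off gave no verdict, and I never touched the jar, tin or spool.

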